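# Isolate the polisher and brush the scrap from under its wheel

## Robot

A 6-joint arm with a two-finger parallel gripper is mounted at the origin on the work surface. World frame = base frame: x ahead of the robot, y to its left, z up, the work surface at z = 0. Lengths are in m, angles in degrees, forces in N, time in s.
With the tool pointing down it reaches from about 0.275 to 0.75 m from the base axis. Payload 10.2 kg.
Tool frame: the origin (TCP) lies at the very end of the fingers, on their centre line; the grasp point (between the pads) lies 19 mm behind it; z points along the fingers, y is the line along which they close (so a half turn about z gives the same grasp; the last joint's range is limited). The gripper opens to 88 mm and grips with 3 to 60 N. Pads are 18 mm wide; open, the fingers measure 123 mm over their backs; the gripper's body (75 mm by 187 mm) begins 45 mm behind the grasp point.
Start: joints at [-87.17, 17.928, 85.812, -0, 76.261, -12.8], TCP at [0.141, -0.506, 0.239] pointing down, gripper open.
Joint ranges: [-168.41, 168.41], [-55.51, 124.54], [10.69, 146.95], [-70.63, 250.63], [1, 178], [-165.06, 165.06]. Speed limits (degrees/s): [136.94, 136.94, 172.46, 180, 180, 180].

## Interface

Orientations are given as [roll, pitch, yaw] about the fixed x, y, z axes, in that order (R = Rz(yaw) Ry(pitch) Rx(roll)).
In Python, from rig import manip, fingers, solver, sensors, optics, workorder, trace gives the robot as it stands. Calls block until the motion is done:
- manip.movep(position, orientation): joint-space move of the TCP to a pose.
- manip.line_to(position, ori=None, feed=0.15): straight line of the TCP; ori=None keeps the orientation; feed is the mean speed in m/s.
- manip.goto_joints(angles): joint-space move.
- fingers.ungrasp() and fingers.close_gripper(grasp_force=None): open the fingers fully, or close them until they stop; grasp_force is the grip in N (None keeps the last).
- manip.wait(seconds).
- solver.ik(position, orientation): joint angles nearest the present ones, or None.
- sensors.get_state(): the state.
- optics.snapshot(name): name is "scene" or "top" or "wrist"; returns the picture (400x640x3 uint8, red, green, blue); there is no depth.
- optics.calibration(name): a dict with "vfov" (degrees; the focal length in pixels is half the picture's height over the tangent of half this angle, whatever the lens; pixels are square), "cx", "cy" (the principal point, pixels), "R" (3x3) and "t" (3): a world point X has camera coordinates R X + t. Camera axes: x right, y down, z forward; pixel columns grow to the right and rows downward; lengths in m; the calibration is good to about 2 mm. The wrist camera is an equidistant fisheye: a pixel r from the principal point sees the ray r / f radians off the axis. A picture is of the moment at which its call begins: read the wrist's pose just before it. calibration takes no time and is no camera call; for the wrist camera it gives the pose at the moment of the call.
A pose or a line that the arm cannot do raises manip.PlanningError and nothing moves.
- workorder.hand_in(): hands the job in, once; it reports no verdict.
Trained networks look in the newest picture that a camera, given by its name, has taken for a name from the list of things; names that differ only in an ending like _2 or _b are one class to them, and where a whole thing is asked for, a point or a joint stands for the part that bears it (a point fixed in the world has none). Each returns a list of dicts, best first, with "confidence" (0 to 1); they miss things now and then, are a little off and sometimes report something else, mostly with a low value. They report only what shows in the picture. A call takes as long as a camera call. They do not tell look-alikes from the thing itself.
- trace(camera, name): "pixels" (400x640 bool, what is visible of it) and "position" ([column, row] in pixels, amid what is visible of it).
The state is a dict: "time": time; "joint_pos": joint angles; "dq": joint speeds; "joint_efforts": joint torques, N m; "tool_pos": TCP position; "tool_rot": TCP orientation; "wrist_force": force on the tool from outside, world axes, zero at the start; "moment": the same for the moment, N m; "grip_width": finger opening in m.
Only numpy, scipy, OpenCV 4.12 (cv2) and the standard library are available. Lean on these libraries where they do the work, as an engineer would, in place of code of your own. Each camera call takes 0.05 s, during which the arm holds its last target. There are 200 camera calls.

## Task

Switch the polisher's isolator off (the red handle on the yellow plate), then use the brush, never the gripper itself, to sweep all three pieces of scrap off the bed under the polishing wheel into the catch tray at its mouth. Then lay the whole brush flat on the black mat, let go of it, and only then turn the isolator back on, fully home in its detent. The brush starts with its handle tucked under the riser, and it only reaches under the wheel when held near the handle's end. Leave the blue speed control and everything else on the bench where it is.

Things in the scene. Friction and masses are not known exactly. Their poses are not given: they have to be found in the camera images.
- polisher: Bench polisher, fixed, place and yaw differ each time; origin on the table under the middle of its grey bed. Its -y end is the bed's open mouth. Its +y end is closed by a 190 mm tall shield (130 mm wide, its face at y = 70 mm) and the blue motor behind it (x from -57 to 57 mm, out to y = 222 mm, up to 217 mm high).
- bed (a point): Middle of the bed's flat top, 45 mm above the table; axes as the polisher's. The bed is 90 mm wide (x) between two cheeks 10 mm thick and 22 mm high, and 140 mm long (y from -70, the open mouth, to 70 mm, the shield).
- wheel (a point): Centre of the white felt wheel (54 mm across, 20 mm wide) on the spindle, 160 mm above the table. The spindle, 18 mm thick, runs along the polisher's y over the middle of the bed from the shield to the polisher's y = -59 mm. 88 mm are free between bed and wheel; a gripper does not fit between.
- tray (a point): Middle of the floor of the aluminium catch tray, fixed to the polisher under the bed's mouth; axes as the polisher's. Inside 124 mm wide (x) and 107 mm long (y, starting at the bed's end); its floor is 3 mm above the table, its 3 mm walls rise to 32 mm, 13 mm lower than the bed.
- scrap_button: Brass casting button, a disc 23 mm across and 11 mm high with an 11 mm stub, 20 mm tall in all, on the bed; origin at the centre of its underside.
- scrap_block: Copper offcut 18 x 16 x 18 mm on the bed; origin at the centre of its underside.
- scrap_angle: Steel L-shaped offcut 19 x 16 x 19 mm on the bed; origin at the centre of its underside.
- riser: Plywood riser (low bench shelf), fixed: 160 mm deep (x), 250 mm wide (y), 82 mm high; 70 mm free below its board, open to front (-x) and back, a 12 mm side panel at each y end; origin on the table under its middle. The brush's handle lies under it.
- brush: Wooden hand brush, 242 mm long, 90 g, lying level, bristles down. Origin: underside of the bristles, middle of the head; x from handle to head, z up. Head 28 (x) by 66 (y) by 34 mm, the lowest 20 mm black bristles. Handle 18 mm wide, 14 mm high, its middle 21 mm above the underside, back to x = -202 mm. At the start it is under the riser from about x = -95 mm on, head towards the robot.
- brush_neck (a point): Middle of the brush's handle, 37 mm behind the middle of the head.
- brush_grip (a point): Under the handle near its end, 165 mm behind the middle of the head, level with the underside of the bristles. 50 mm further back a red knob (26 mm across, 28 mm high) ends the handle and keeps the lying brush level.
- mat: Black rubber mat, fixed, 150 mm (x) by 320 mm (y), 3 mm thick; origin at the centre of its underside.
- isolator: Isolator: grey box 80 x 80 mm with a yellow top plate 76 mm above the table, fixed, left or right of the mat; origin at the centre of its underside. A green dot on the plate at the box's +x edge marks on, a white dot at its +y edge marks off.
- iso_handle (a joint): The isolator's red handle, turning about the box's upright centre line with a detent at each end: 0 = on (pointer, the end with the white line, to the green dot, box +x), 1.571 = off (pointer to the white dot, box +y). Growing = counter-clockwise from above. It springs to the nearer detent; turning takes up to about 0.2 N m.
- iso_grip (a point): On the handle's axis, 101 mm above the table, where to pinch its bar: 86 mm long (along this point's x, pointer end at +x), 16 mm wide, from 83 to 113 mm above the table.
- speed_box: Speed control: the same grey box with a blue plate and a round black dial (42 mm across, top at 105 mm); not part of the job. Origin at the centre of its underside.
- speed_dial (a joint): Angle of the speed dial, 0 at the start.
- compound_jar: Amber glass jar 52 mm across, 70 mm tall, standing on the riser; origin at the centre of its underside. Leave alone.
- oil_bottle: White plastic bottle 40 mm across, 100 mm tall, red cap, standing on the riser; origin at the centre of its underside. Leave alone.
- rouge_bar: Green bar of polishing compound, 90 x 32 x 28 mm, lying on the table; origin at the centre of its underside, x along it. Leave alone.
- bench_block: Bright steel bench block 60 x 60 x 25 mm on the table; origin at the centre of its underside. Leave alone.
- ring_clamp: Wooden hand clamp with a brass band, 110 x 32 x 24 mm, lying on the table; origin at the centre of its underside, x along it. Leave alone.
- bur_cup: Open steel cup 64 mm across, 70 mm tall; origin at the centre of its underside. Leave alone.
- screwdriver: Screwdriver lying on the table; x along it. Leave alone.
There are look-alikes about, which are no part of the job. What is shaped like the isolator but orange is not meant.

How it is judged:
By the outcome, as a careful person would: the job done as asked, in the order asked, and still so for the second after the job is handed in, with the robot touching nothing.
It also fails if it takes over 72 s, if anything falls off the work surface, if the arm or the gripper's body presses on something with over 40 N, if the wrist force passes 120 N, or if a joint passes its speed limit or range.

## Working session

There is one attempt and no reset: what is moved stays moved. The work goes in short steps, each a Python script; the robot and the scene stay as the last script left them, time stands still between calls to the robot, and variables do not carry over. Pictures are saved under pics/ and viewed, on a budget of 10 in all, crops included, one or two more only if the job needs it, and the job is handed in when it is done.

```bash
ls; mkdir -p pics
python3 - <<'E'
from rig import manip, fingers, solver, sensors, optics, workorder, trace
import cv2,numpy as np
for n in("scene","top","wrist"):
    im=optics.snapshot(n); cv2.imwrite(f"pics/{n}0.png",im[:,:,::-1])
    c=optics.calibration(n); print(n,c)
print(sensors.get_state())
a=cv2.imread("pics/scene0.png");b=cv2.imread("pics/top0.png")
cv2.imwrite("pics/two.png",cv2.resize(np.vstack([a,b]),(640,800))[:, :])
E
```

```text
pics
scene {'vfov': 55.787230073597044, 'cx': 315.05294628043214, 'cy': 202.90764126684735, 'R': array([[-0.74670313,  0.66509899, -0.00881856],
       [ 0.41716009,  0.4579347 , -0.78503075],
       [-0.51808483, -0.58986367, -0.61939403]]), 't': array([ 0.49924582, -0.09482392,  1.3903033 ])}
top {'vfov': 53.00007252642477, 'cx': 325.445712835788, 'cy': 204.5900663187113, 'R': array([[ 0.008653  , -0.99951107,  0.03004558],
       [-0.99736125, -0.01079247, -0.07179184],
       [ 0.07208101, -0.02934508, -0.996967  ]]), 't': array([-0.1173778 ,  0.58286175,  1.30864481])}
wrist {'vfov': 65.70646984690485, 'cx': 316.9947131625038, 'cy': 192.39242556957993, 'R': array([[ 0.26984563, -0.9629023 , -0.00157748],
       [-0.91772666, -0.25768074,  0.30228864],
       [-0.29148091, -0.08012357, -0.95321513]]), 't': array([-0.52440359, -0.04176501,  0.392121  ])}
{'time': 0.15, 'joint_pos': array([-8.71689270e+01,  1.79500157e+01,  8.58423948e+01,  5.76788455e-04,
        7.62598265e+01, -1.28005648e+01]), 'dq': array([-0.06513234, -0.03391755, -0.17430122, -0.06434604,  0.06234987,
       -0.08498043]), 'joint_efforts': array([ 1.18331704e-03, -4.02305317e+01, -2.52320266e+01,  6.93408167e-02,
        3.43275256e-02, -6.57846863e-05]), 'tool_pos': array([ 0.14143793, -0.50540904,  0.23832159]), 'tool_rot': array([-1.79949185e+02, -1.21197598e-02,  1.56314951e+01]), 'wrist_force': array([-0.55527142,  0.62740989, -0.53845116]), 'moment': array([0.0308372 , 0.01899171, 0.0077012 ]), 'grip_width': 0.08815508530912125}
```

View pics/top0.png

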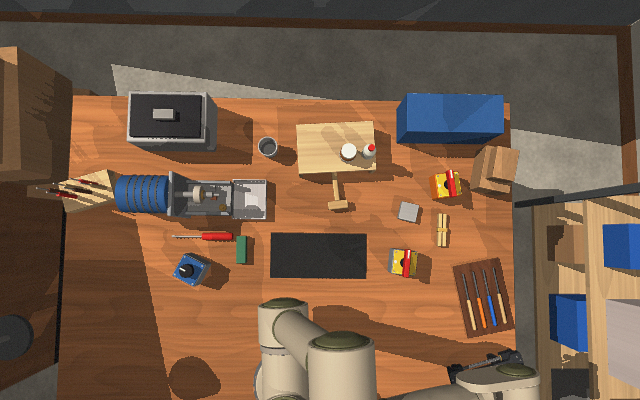

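View pics/scene0.png

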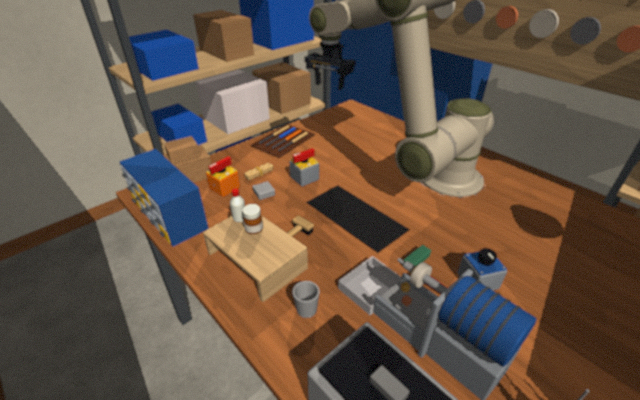

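Top view: polisher at left with its mouth facing right (bed about (203,197), tray (250,199)). The brush head is at (338,205), with its handle going up under the riser (337,148). The mat is at (318,255). The real (grey) isolator is at (404,263) and the orange look-alike at (447,184). The scene view agrees.

```bash
cat > h.py <<'E'
from rig import manip, fingers, solver, sensors, optics, workorder, trace
import cv2,numpy as np
def ray(c,px,fish=False):
    f=200/np.tan(np.radians(c['vfov']/2)); d=np.array([px[0]-c['cx'],px[1]-c['cy']])/f
    if fish:
        r=np.hypot(*d)+1e-12; v=np.r_[d/r*np.sin(r),np.cos(r)]
    else: v=np.r_[d,1]
    R,t=np.array(c['R']),np.array(c['t']); return -R.T@t, R.T@v/np.linalg.norm(v)
def atz(c,px,z,fish=False):
    o,v=ray(c,px,fish); return o+v*(z-o[2])/v[2]
def proj(c,X,fish=False):
    p=np.array(c['R'])@X+c['t']; f=200/np.tan(np.radians(c['vfov']/2))
    if fish:
        r=np.hypot(p[0],p[1])+1e-12; th=np.arctan2(r,p[2]); return np.array([c['cx'],c['cy']])+f*th*p[:2]/r
    return np.array([c['cx'],c['cy']])+f*p[:2]/p[2]
def tri(rs):
    A=np.zeros((3,3));b=np.zeros(3)
    for o,v in rs:
        P=np.eye(3)-np.outer(v,v);A+=P;b+=P@o
    return np.linalg.solve(A,b)
E
python3 - <<'E'
from h import *
np.set_printoptions(precision=3,suppress=True)
C={n:optics.calibration(n) for n in("top","scene")}
for n in C: optics.snapshot(n)
names=["polisher","bed","tray","wheel","brush","mat","isolator","iso_handle","riser","scrap_button","scrap_block","scrap_angle","speed_box","rouge_bar","bench_block","ring_clamp","bur_cup"]
for nm in names:
    for cam in C:
        try: r=trace(cam,nm)
        except Exception as e: print(nm,cam,e); continue
        for i,d in enumerate(r[:3]):
            m=d['pixels'].astype(np.uint8); p=np.array(d['position'])
            (c,s,a)=cv2.minAreaRect(np.argwhere(m)[:,::-1].astype(np.float32)) if m.any() else((0,0),(0,0),0)
            print(nm,cam,round(d['confidence'],2),p,'rect',np.array(c),np.array(s),round(a,1),'z0',atz(C[cam],p,0)[:2],m.sum())
            if i==0 or nm.startswith('iso'): np.save(f"pics/{cam}_{nm}_{i}.npy",m)
E
```

```text
polisher top 0.84 [186.1 194.4] rect [191.042 195.265] [153.118  45.047] 5.0 z0 [0.615 0.354] 5670
polisher scene 0.59 [452.4 318.7] rect [436.725 306.323] [188.895  99.53 ] 36.1 z0 [0.526 0.341] 13606
bed top 0.65 [188.1 200.3] rect [191.03  195.529] [152.917  44.187] 4.4 z0 [0.595 0.347] 5647
bed top 0.46 [406.7 264.4] rect [406.651 262.569] [ 7.904 27.48 ] 6.0 z0 [ 0.387 -0.387] 204
bed scene 0.72 [358.  215.9] rect [357.115 216.577] [99.014 37.442] 33.7 z0 [ 0.413 -0.078] 3074
bed scene 0.62 [451.5 317.8] rect [437.219 306.356] [188.754  99.843] 36.6 z0 [0.526 0.338] 13830
tray top 0.7 [187.6 195.2] rect [190.509 195.523] [151.89   44.156] 4.5 z0 [0.612 0.349] 5559
tray top 0.45 [184.8 272. ] rect [186.  270.5] [13. 14.] 90.0 z0 [0.358 0.35 ] 174
tray scene 0.86 [451.8 316.8] rect [436.182 306.606] [188.98  99.15] 35.6 z0 [0.523 0.337] 13671
wheel top 0.87 [186.6 194.9] rect [190.96  195.271] [153.31   45.035] 5.0 z0 [0.613 0.353] 5584
wheel scene 0.79 [450.7 312.2] rect [436.835 306.991] [187.601  98.787] 35.7 z0 [0.513 0.328] 13471
brush top 0.8 [335.8 201.7] rect [337.5 191. ]
[... 2637 characters left out ...]
9.] 90.0 z0 [ 0.605 -0.136] 327
bench_block scene 0.75 [261.3 190.5] rect [263.5 189.5] [17.076 20.871] 71.6 z0 [ 0.564 -0.403] 312
ring_clamp top 0.83 [440.8 228.2] rect [442. 229.] [10. 32.] 0.0 z0 [ 0.51  -0.504] 304
ring_clamp top 0.42 [404.9 259.7] rect [402.242 262.34 ] [29.515 28.881] 5.2 z0 [ 0.403 -0.381] 776
ring_clamp scene 0.72 [259.9 170.6] rect [258.603 170.241] [ 9.06  27.968] 66.8 z0 [ 0.494 -0.511] 230
bur_cup top 0.74 [264.9 146.1] rect [268.  146.5] [21.92  19.092] 45.0 z0 [0.783 0.095] 350
bur_cup top 0.64 [407.1 212.1] rect [407.853 211.588] [18.433 17.705] 14.0 z0 [ 0.563 -0.39 ] 322
bur_cup scene 0.57 [307.3 298. ] rect [305.5 298.5] [35. 27.] 90.0 z0 [0.747 0.059] 809
```

Run:
```python
from h import *
np.set_printoptions(precision=4,suppress=True)
c=optics.calibration("top");s=optics.calibration("scene")
print('iso',atz(c,(406.2,262.6),.113),tri([ray(c,(406.2,262.6)),ray(s,(303.45,154.85))]))
m=np.load("pics/top_mat_0.npy");r=cv2.minAreaRect(np.argwhere(m)[:,::-1].astype(np.float32));print('mat',[atz(c,p,.003)[:2] for p in cv2.boxPoints(r)],atz(c,r[0],.003))
print('brush head',atz(c,(338.5,206),.03),'riser',atz(c,(335.7,147.9),.082))
import time
def shot(p,yaw,n):
    manip.movep(p,[180,0,yaw]); st=sensors.get_state(); w=optics.calibration("wrist"); im=optics.snapshot("wrist")
    cv2.imwrite(f"pics/{n}.png",im[:,:,::-1]); np.save(f"pics/{n}_cal.npy",w,allow_pickle=True); print(n,st['time'],st['tool_pos'],st['tool_rot'],'cam',-w['R'].T@w['t'])
    return w
p=atz(c,(406.2,262.6),.113)
shot([p[0],p[1],.25],15,"iso1")
for d in trace("wrist","iso_handle"):
    r=cv2.minAreaRect(np.argwhere(d['pixels'])[:,::-1].astype(np.float32)); print(d['confidence'],r)
shot([.56,.10,.30],0,"bed1")
```

```text
iso [ 0.401  -0.3594  0.113 ] [ 0.3996 -0.363   0.0966]
mat [array([0.343 , 0.0703]), array([0.4945, 0.071 ]), array([ 0.4929, -0.2496]), array([ 0.3404, -0.2477])] [ 0.4174 -0.0884  0.003 ]
brush head [ 0.5792 -0.1547  0.03  ] riser [ 0.7623 -0.1413  0.082 ]
iso1 3.0917 [ 0.4004 -0.3601  0.2499] [-179.9977    0.0184   14.9479] cam [ 0.4767 -0.3397  0.3971]
0.82 ((504.0, 17.5), (35.0, 24.0), 90.0)
0.69 ((317.64019775390625, 178.6417999267578), (20.608806610107422, 90.2090835571289), 21.370624542236328)
bed1 4.9667 [0.5601 0.0991 0.2998] [179.9874   0.0143  -0.0576] cam [0.6391 0.0991 0.4471]
```

Run:
```python
import cv2,numpy as np
a=cv2.imread("pics/iso1.png");b=cv2.imread("pics/bed1.png")
cv2.imwrite("pics/v1.png",cv2.resize(a[80:300,200:460],(780,660))[:600]);cv2.imwrite("pics/v2.png",cv2.resize(b,(800,500)))
```

```text
(no output)
```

View pics/v1.png

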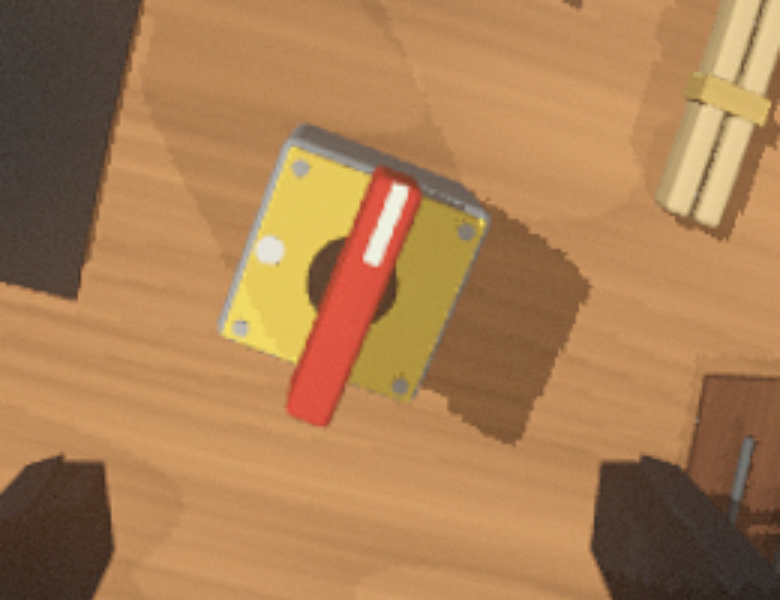

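View pics/v2.png

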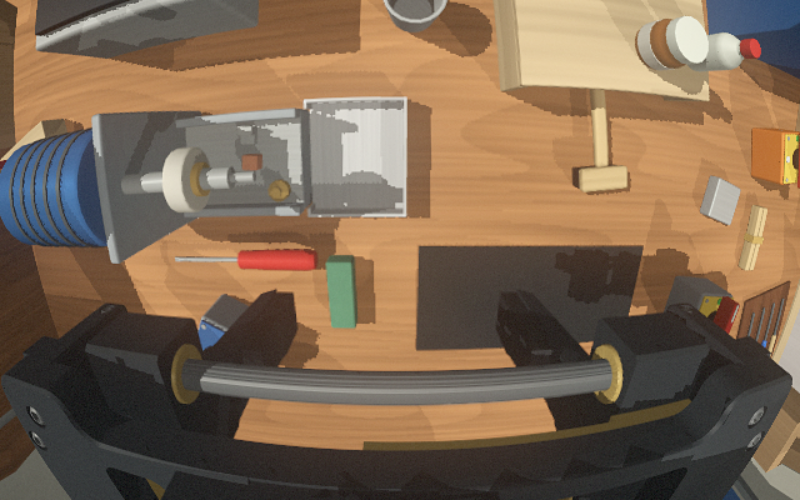

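Isolator close-up: white line (pointer) end is at crop (398,180) and the other end at (311,415). The white dot is to the left, so off is counter-clockwise and the switch is now on. Bed view: tray rim corners are at about (407,97) and (407,217), the copper block at (251,162) and the button at (278,189). The angle isn't clear yet. The brush handle runs up from (600,180).

Run:
```python
from h import *
np.set_printoptions(precision=4,suppress=True)
w=np.load("pics/iso1_cal.npy",allow_pickle=True).item()
f=lambda p,z:atz(w,(200+p[0]/3,80+p[1]/3),z,True)
a,b=f((398,180),.113),f((311,415),.113); d=a-b; print('handle mid',(a+b)/2,np.linalg.norm(d),np.degrees(np.arctan2(d[1],d[0])))
q=[f(p,.076) for p in((290,145),(488,222),(412,400),(222,333))];print('box',np.mean(q,0),[np.degrees(np.arctan2(*(q[i]-q[j])[1::-1])) for i,j in((0,3),(1,2))], [np.linalg.norm(q[i]-q[j]) for i,j in((0,3),(1,2),(0,1))])
w=np.load("pics/bed1_cal.npy",allow_pickle=True).item()
g=lambda p,z:atz(w,(p[0]/1.25,p[1]/1.25),z,True)
a,b=g((407,97),.032),g((407,217),.032);d=a-b;print('tray far',a,b,np.linalg.norm(d),np.degrees(np.arctan2(d[1],d[0])))
c,e=g((304,99),.032),g((303,216),.032);print(c,e,np.degrees(np.arctan2(*(c-a)[1::-1]))-90,np.degrees(np.arctan2(*(e-b)[1::-1]))-90)
h=[g(p,.034) for p in((576,172),(624,167),(628,189),(582,193))];print('brush head', h, np.mean(h,0)); print('handle far',g((598,92),.028),g((602,165),.028))
print('riser front',g((520,90),.082),g((708,100),.082))
im=cv2.imread("pics/bed1.png")[70:185,70:335]; cv2.imwrite("pics/v3.png",cv2.resize(im,None,fx=3,fy=3,interpolation=cv2.INTER_CUBIC))
```

```text
handle mid [ 0.4011 -0.3604  0.113 ] 0.08250358333220485 -4.631649501834944
box [ 0.3999 -0.3608  0.076 ] [np.float64(-5.90243890037576), np.float64(-5.962469529477885)] [np.float64(0.07283603028530569), np.float64(0.07192505759132307), np.float64(0.07449299750888445)]
tray far [0.6653 0.0881 0.032 ] [0.5344 0.0876 0.032 ] 0.13086483917220224 0.2265017535917604
[0.666  0.1981 0.032 ] [0.5361 0.2045 0.032 ] -0.38839241477873543 -0.8498603867043926
brush head [array([ 0.5904, -0.1074,  0.034 ]), array([ 0.6005, -0.1748,  0.034 ]), array([ 0.5739, -0.1844,  0.034 ]), array([ 0.5661, -0.118 ,  0.034 ])] [ 0.5827 -0.1462  0.034 ]
handle far [ 0.6867 -0.1348  0.028 ] [ 0.6002 -0.1458  0.028 ]
riser front [ 0.6736 -0.0186  0.082 ] [ 0.6963 -0.2674  0.082 ]
```

View pics/v3.png

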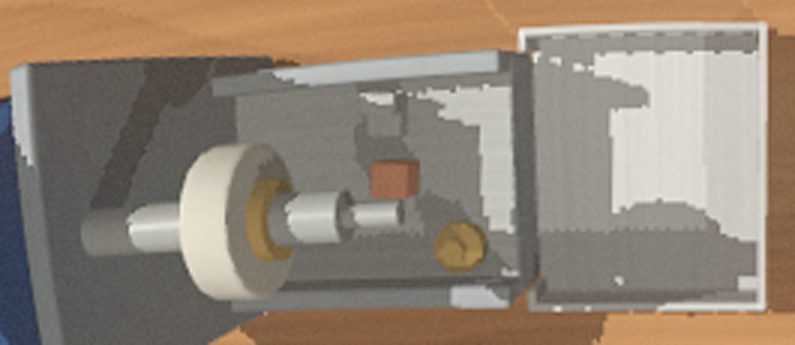

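The third scrap, the grey angle, shows at crop (387,118), with the block at (395,178) and the button at (460,247). All sit clear of the shield. Next I'll switch the isolator off.

```bash
cat >> h.py <<'E'
def isoang(n):
    w=optics.calibration("wrist"); im=optics.snapshot("wrist"); cv2.imwrite(f"pics/{n}.png",im[:,:,::-1])
    hsv=cv2.cvtColor(im,cv2.COLOR_RGB2HSV)
    c=proj(w,np.array([.4003,-.3606,.1]),True); yy,xx=np.mgrid[:400,:640]
    near=np.hypot(xx-c[0],yy-c[1])<70
    m=(((hsv[...,0]<6)|(hsv[...,0]>174))&(hsv[...,1]>150)&(hsv[...,2]>70)&near).astype(np.uint8)
    n_,l,s,_=cv2.connectedComponentsWithStats(m); m=l==1+np.argmax(s[1:,4])
    P=np.array([atz(w,p,.113,True)[:2] for p in np.argwhere(m)[:,::-1]])
    r=cv2.minAreaRect((P*1000).astype(np.float32)); b=cv2.boxPoints(r); e=[b[1]-b[0],b[2]-b[1]]; e=max(e,key=np.linalg.norm)
    print(n,'red bar centre',r[0],r[1],'yaw mod180',np.degrees(np.arctan2(e[1],e[0]))%180,'t',sensors.get_state()['time'])
def turn(p,yaw0,dyaw):
    manip.movep([p[0],p[1],.16],[180,0,yaw0]); manip.line_to([p[0],p[1],.085],feed=.12)
    fingers.close_gripper(40); s=sensors.get_state(); print('grip',s['grip_width'],s['wrist_force'])
    q=np.array(s['joint_pos']); q[5]-=dyaw; manip.goto_joints(q); s=sensors.get_state();print('rot',s['tool_rot'],s['moment'])
    fingers.ungrasp(); manip.line_to([p[0],p[1],.20],feed=.2)
E
python3 - <<'E'
from h import *
np.set_printoptions(precision=4,suppress=True)
w=np.load("pics/bed1_cal.npy",allow_pickle=True).item()
g=lambda p,z:atz(w,(70+p[0]/3,70+p[1]/3),z,True)
print('angle',g((387,118),.055),'block',g((395,190),.054),'button',g((460,250),.055))
print('cheek ends',g((508,55),.067),g((515,304),.067),'cheek far top',g((275,72),.067),'bed mouth',g((520,200),.045))
p=[.4003,-.3606]
turn(p,-5.3,90.5)
isoang("iso_off")
E
```

```text
angle [0.629  0.2544 0.055 ] block [0.5966 0.2528 0.054 ] button [0.5688 0.2234 0.055 ]
cheek ends [0.6526 0.1949 0.067 ] [0.5468 0.1964 0.067 ] cheek far top [0.654  0.3034 0.067 ] bed mouth [0.5889 0.1971 0.045 ]
grip 0.015629223276385527 [0.4477 0.9799 0.5709]
rot [-179.8118   -0.2125   85.2089] [ 1.1737  1.0821 -0.3791]
iso_off red bar centre (399.7747497558594, -358.0942077636719) (87.55103302001953, 14.571550369262695) yaw mod180 84.04351 t 12.0333
```

```bash
cat >> h.py <<'E'
def stt(m=''):
    s=sensors.get_state(); print(m,round(s['time'],2),'w',round(s['grip_width'],4),'p',s['tool_pos'].round(4),'F',s['wrist_force'].round(1),'M',s['moment'].round(2))
E
python3 - <<'E'
from h import *
o=[180,0,-172.5]; a=np.radians(7.5); u=-np.array([np.cos(a),np.sin(a)])
n=np.array([.6194,-.1414])
manip.movep([*n,.12],o); manip.line_to([*n,.006],feed=.15); stt('down')
fingers.close_gripper(60); stt('grip')
manip.line_to([*n,.014],feed=.1); n2=n+u*.15
manip.line_to([*n2,.014],feed=.2); stt('pulled')
manip.line_to([*n2,.08],feed=.2)
manip.movep([.4174,-.0184,.08],[180,0,90]); stt('over mat')
manip.line_to([.4174,-.0184,.0095],feed=.12); stt('placed')
fingers.ungrasp(); manip.line_to([.4174,-.0184,.10],feed=.25)
manip.movep([.42,-.12,.24],[180,0,90]); 
w=optics.calibration("wrist"); im=optics.snapshot("wrist"); cv2.imwrite("pics/mat1.png",im[:,:,::-1]); np.save("pics/mat1_cal.npy",w,allow_pickle=True); stt()
E
```

```text
down 14.16 w 0.0883 p [ 0.6199 -0.1418  0.0071] F [ 0.1  0.4 -0.2] M [ 0.04 -0.16  0.01]
grip 15.23 w 0.0175 p [ 0.6194 -0.1414  0.006 ] F [ 0.2 -0.5 -0.6] M [-0.03 -0.17  0.05]
pulled 16.38 w 0.0173 p [ 0.4716 -0.1611  0.0142] F [ 0.5  0.4 -1. ] M [ 0.1  -0.1   0.01]
over mat 18.56 w 0.0172 p [ 0.4174 -0.0185  0.0797] F [ 0.5  0.2 -0.1] M [ 0.   -0.05 -0.04]
placed 19.3 w 0.0174 p [ 0.4175 -0.0185  0.0094] F [ 0.6 -0.3 -1.2] M [-0.02 -0.07 -0.  ]
 21.7 w 0.0879 p [ 0.4194 -0.119   0.2379] F [0.1 0.7 0. ] M [ 0.02 -0.13  0.04]
```

View pics/mat1.png

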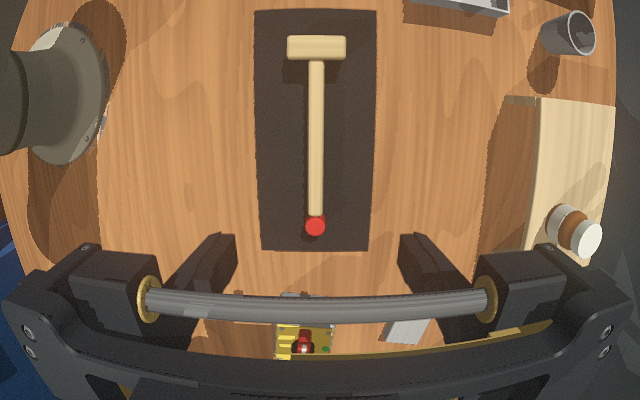

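The brush lies whole on the mat, with its head at (317,47) and its knob at (315,226). I'll measure it, regrasp near the end with the tool tilted 20° away from the polisher, and sweep.

Run:
```python
from h import *
w=np.load("pics/mat1_cal.npy",allow_pickle=True).item()
hd=atz(w,(316.5,47),.037,True); kn=atz(w,(315,226),.029,True); ax=(hd-kn)[:2]; L=np.linalg.norm(ax); ax/=L
yaw=np.degrees(np.arctan2(ax[1],ax[0])); print(hd,kn,L,yaw)
G=kn[:2]+ax*.05; 
off=.165+ (L-.215)*0
T=20; o=[180,-T,90]; s,c=np.sin(np.radians(T)),np.cos(np.radians(T))
t=np.array([G[0],G[1]+.019*s,.0092])
head=lambda p: p[1]+.165-.019*s   # world y of head given TCP y
manip.movep([t[0],t[1]-.1*s,t[2]+.1*c],[180,-T,yaw]); manip.line_to(t,feed=.15)
fingers.close_gripper(60); stt('grip')
manip.line_to([t[0],t[1],.10],feed=.15); stt('lift')
def P(x,yb,under): return [.600+x,.267+yb-.165+.019*s,.0092+under-.003]
manip.movep(P(-.007,-.135,.085),o); stt('pre')
w=optics.calibration("wrist"); im=optics.snapshot("wrist"); cv2.imwrite("pics/pre.png",im[:,:,::-1]); np.save("pics/pre_cal.npy",w,allow_pickle=True)
```

```text
[0.41881584 0.01691702 0.037     ] [ 0.41690294 -0.19734891  0.029     ] 0.2142744732215324 89.48849228591786
grip 24.24 w 0.0173 p [ 0.4173 -0.1409  0.0092] F [ 0.2  0.1 -0.6] M [-0.19 -0.13 -0.03]
lift 25.0 w 0.0171 p [ 0.417  -0.1406  0.0993] F [-0.6  0.5 -0.3] M [-0.33 -0.11 -0.  ]
pre 25.85 w 0.0172 p [ 0.5922 -0.0272  0.0906] F [ 0.6 -0.5 -1.4] M [-0.34 -0.08  0.02]
```

View pics/pre.png

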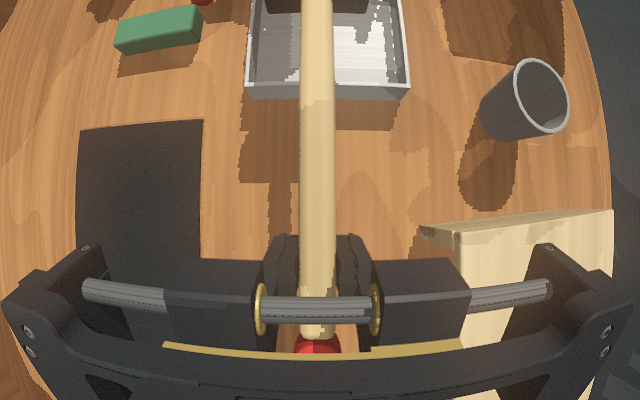

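Brush held straight and level, and the tray is centred ahead of it. Advancing under the wheel and sweeping.

```bash
cat >> h.py <<'E'
T=20; o=[180,-T,90]; s_=np.sin(np.radians(T))
def P(x,yb,under): return [.600+x,.267+yb-.165+.019*s_,.0092+under-.003]
def sweep(x,y0=.035,first=True):
    manip.line_to(P(x,-.135,.077),feed=.25); manip.line_to(P(x,y0,.077),feed=.22); stt('in')
    for u in(.052,.049,.047,.045):
        manip.line_to(P(x,y0,u),feed=.1); f=sensors.get_state(); stt(u)
        if abs(f['moment'][0]+.33)>.25: break   # bristles loaded on bed
    manip.line_to(P(x,-.105,u),feed=.13); stt('out'); manip.line_to(P(x,-.11,.085),feed=.2)
E
python3 - <<'E'
from h import *
sweep(-.007)
manip.line_to(P(.007,-.135,.077),feed=.25)
im=optics.snapshot("top"); cv2.imwrite("pics/t1.png",cv2.resize(im[160:240,110:290,::-1],None,fx=4,fy=4,interpolation=cv2.INTER_CUBIC))
E
```

```text
in 27.07 w 0.0172 p [0.5931 0.1426 0.0832] F [ 0.4  0.7 -1.1] M [-0.33 -0.11  0.02]
0.052 27.48 w 0.0172 p [0.593  0.143  0.0579] F [-1.3 -0.1 -0.7] M [-0.33 -0.07  0.03]
0.049 27.73 w 0.0171 p [0.5932 0.1434 0.0555] F [ 0.9  0.7 -0.7] M [-0.26 -0.11 -0.07]
0.047 27.98 w 0.017 p [0.5933 0.1434 0.0535] F [ 0.8 -1.1  2. ] M [-0.11 -0.12 -0.05]
0.045 28.23 w 0.0171 p [0.5933 0.1434 0.0515] F [ 1.2 -3.1  3.6] M [ 0.11 -0.14  0.01]
out 29.45 w 0.0173 p [0.5929 0.0042 0.0511] F [-0.2  0.1 -0.3] M [-0.28 -0.05 -0.02]
```

View pics/t1.png

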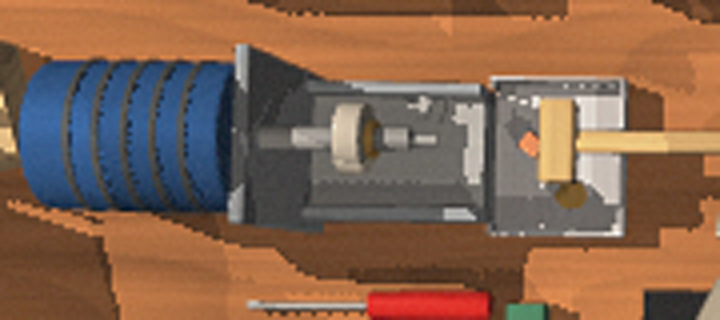

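Block (530,145) and button (570,193) are in the tray. The angle still seems to be on the bed near (425,103), so I'll sweep the +x side.

Run:
```python
from h import *
sweep(.008,.04)
manip.line_to(P(.007,-.24,.095),feed=.25)
im=optics.snapshot("top"); w=optics.calibration("wrist"); iw=optics.snapshot("wrist")
a=cv2.resize(im[160:240,110:290,::-1],(720,320),interpolation=cv2.INTER_CUBIC)
b=cv2.resize(iw[0:110,200:440,::-1],(720,280),interpolation=cv2.INTER_CUBIC)
cv2.imwrite("pics/t2.png",np.vstack([a,b])); stt()
```

```text
in 31.31 w 0.0173 p [0.6082 0.1476 0.0832] F [ 0.3  0.6 -1.3] M [-0.3  -0.07  0.04]
0.052 31.71 w 0.0171 p [0.6079 0.148  0.0578] F [0.5 0.1 0.1] M [-0.3  -0.13  0.02]
0.049 31.96 w 0.0174 p [0.6081 0.1484 0.0554] F [ 0.7  0.1 -0.5] M [-0.35 -0.13 -0.  ]
0.047 32.21 w 0.0172 p [0.608  0.1485 0.0532] F [ 0.8  0.8 -0.6] M [-0.33 -0.13  0.01]
0.045 32.46 w 0.0171 p [0.608  0.1485 0.0512] F [-0.4  0.  -1.1] M [-0.15 -0.14 -0.05]
out 33.73 w 0.0173 p [0.6079 0.0042 0.0512] F [ 0.9  0.5 -1.5] M [-0.32 -0.04 -0.06]
 34.85 w 0.017 p [ 0.6069 -0.1296  0.1008] F [ 0.2  0.9 -0.8] M [-0.27 -0.1  -0.  ]
```

View pics/t2.png

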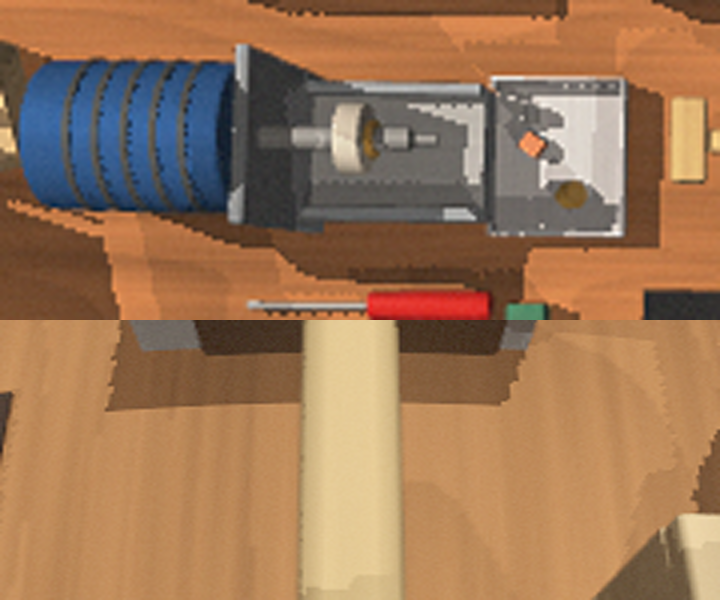

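The angle's spot on the bed is now empty and something new lies in the tray at (515,105). I'll lay the brush back and check from close by.

Run:
```python
from h import *
manip.movep([.4172,-.1409,.08],[180,-T,89.5]); manip.line_to([.4172,-.1409,.0095],feed=.12); stt('placed')
fingers.ungrasp(); manip.line_to([.4172,-.1409-.1*s_,.0095+.094],feed=.25)
manip.movep([.54,.07,.32],[180,0,45]); 
iw=optics.snapshot("wrist"); cv2.imwrite("pics/fin1.png",iw[:,:,::-1]); stt()
```

```text
placed 36.38 w 0.0171 p [ 0.4177 -0.1409  0.0093] F [-0.5  0.6 -0.2] M [-0.2  -0.07  0.07]
 39.53 w 0.088 p [0.5399 0.0694 0.3188] F [-0.1  0.9 -0.1] M [ 0.01 -0.07 -0.02]
```

View pics/fin1.png

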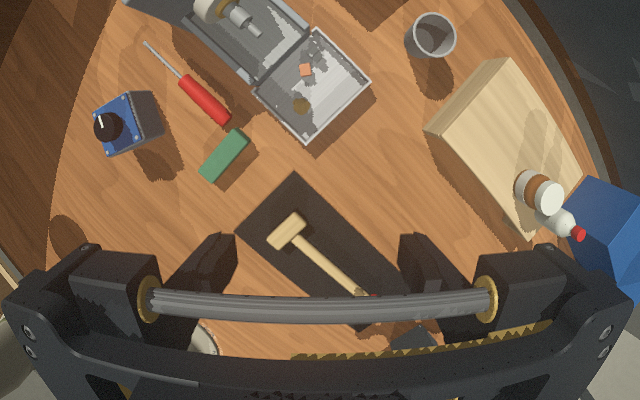

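Brush lies on the mat, with the block (305,70) and button (301,105) in the tray. I need one enlarged crop to confirm the angle.

Run:
```python
import cv2
a=cv2.imread("pics/fin1.png")[0:150,180:380]; cv2.imwrite("pics/fin1c.png",cv2.resize(a,None,fx=4,fy=4,interpolation=cv2.INTER_CUBIC))
```

```text
(no output)
```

View pics/fin1c.png

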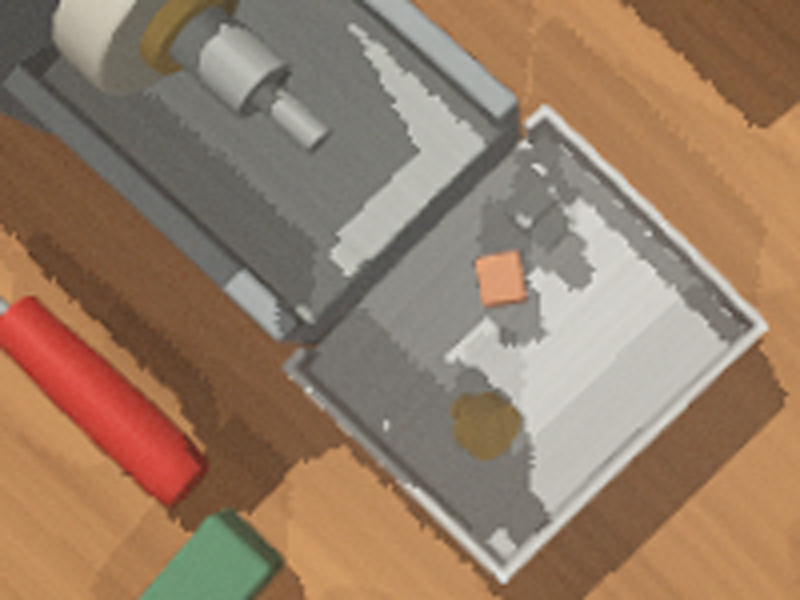

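The steel angle is in the tray at (545,215) with its shadow, and the visible bed is empty. Turning the isolator back on.

Run:
```python
from h import *
turn([.4003,-.3606],84.1,-90.5)
isoang("iso_on")
manip.line_to([.4003,-.3606,.26],feed=.2); manip.wait(.5); isoang("iso_on2"); stt()
```

```text
grip 0.015580507556405252 [-6.9885158   0.86927224  3.73381807]
rot [-179.94118743    0.20228262   -6.32141034] [0.21638601 0.3545907  0.05129053]
iso_on red bar centre (401.23236083984375, -359.8291015625) (15.512266159057617, 86.74260711669922) yaw mod180 173.46516 t 46.475
iso_on2 red bar centre (400.78179931640625, -359.7524108886719) (14.617465019226074, 83.81848907470703) yaw mod180 173.98273 t 47.475
 47.48 w 0.0884 p [ 0.4003 -0.3606  0.2599] F [0.4 0.1 0. ] M [0.01 0.05 0.04]
```

Run:
```python
from h import *
print(workorder.hand_in())
```

```text
the job is handed in; nothing more can be done
None
```

The job is done and handed in at about 47.5 s of the 72 s allowed.

- **Isolator off:** I turned the handle off first. The camera then read 84.0°, against 84.1° expected from the box's orientation.
- **Sweeping:** I drew the brush out by its neck, laid it on the mat and gripped it again near the handle's end. The first sweep put the block and button in the tray. The angle was left behind, and a second sweep on the +x side brought it out.
- **Brush:** it lies flat on the mat, released.
- **Isolator on:** I turned it back on last. The camera read 174.0° (the same bar direction as -6.0°), against about -5.9° for the box, so it is home in its detent.

**Last checks:** a close-up before switching on showed the block, the button and the angle in the tray. The angle is grey on grey, so I identified it by its shape and shadow. The bed was empty as far as it could be seen; the part behind the wheel was hidden.

In the same picture the brush was on the mat, except that the gripper hid the handle's end. I laid it back within 1 mm of its first position, where an earlier picture had shown it wholly on the mat.

No check disagreed. I viewed 11 pictures, one over the budget.

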